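Index the bamboo blank to its next row of holes and lock the table

TASK

Bring the bamboo blank to its next row for drilling: push a spoke round anticlockwise until the red line comes to the pointer and the pawl has clicked in behind its tooth with a little room to spare, then push the spoke back gently until the tooth bears on the pawl and no play is left. Only then swing the red lever fully over to its stop to lock the table. Push gently throughout, never more than 15 N on the jig, leave the table bearing on the pawl, and do not disturb the other things on the bench.

Things in the scene. Friction and masses are not known exactly. Their poses are not given: they have to be found in the camera images.
- jig: Drilling jig: a 365 x 345 mm plywood board, 18 mm thick, fixed to the bench, carrying a green rotary table with an upright bamboo blank (83 mm across, top 216 mm up) in its jaws. Origin on the turning axis at bench height, z up. Jig axes: x towards the pawl and the drill guide (a post of 195 mm standing 208 mm out along x, 56 mm to the -y side, its arm reaching the blank 165 mm up), y towards the lock lever.
- turntable (a joint): Angle (rad) of the free-turning table; positive is anticlockwise from above, the only way it indexes (the ratchet stops it going back). It stands between teeth, 0.42 to 0.86 below 0; the next row seats on the pawl somewhere between -0.085 and 0.085, depending on how the pawl is set. Rows are 60 deg apart. The table has a steady drag of about 2 N at the spokes (about 4 N while the pawl is lifted) and stays where it is left.
- table_axis (a point): Point on the turning axis at the height of the spokes' centre line, 66 mm over the bench. Below them: faceplate 200 mm across (top 76 mm up), ratchet wheel 232 mm across its teeth (top 52 mm up).
- spoke_a (a point): On the centre line of a spoke, 138 mm from the axis. The three spokes are level steel rods 12 mm thick, at 120 deg, from 100 to 155 mm out, each with a black 22 mm ball at its end (176 mm out), centre line 66 mm over the bench; 42 mm free below them down to the board, outside the ratchet wheel. With the joint at 0 this one points 60 deg from jig x towards jig y.
- spoke_b (a point): The same on the next spoke; with the joint at 0 it points along jig -x.
- spoke_c (a point): The same on the third spoke; with the joint at 0 it points 60 deg from jig x towards jig -y.
- red_line (a point): Outer end, on the faceplate's top, of the red line that marks the next row; the other rows have thin black lines. With the table seated the red line stands (within 2 mm) at the red-tipped brass pointer of the pawl block.
- pawl_block: Grey block on the board at the table's edge, parallel to the jig, origin at jig x 114, y -45 mm, on the board. Its dark carriage is set along y by a screw, up to 9 mm either side of the middle (not measured: this is why the row must be felt), and carries the red-tipped brass pointer and the sprung brass pawl. Nothing of it is higher than 56 mm over the bench, below the spokes.
- pawl (a joint): Angle (rad) of the sprung pawl about its upright pivot: 0 when it is dropped in between the teeth; a tooth's ramp, 28 mm long, lifts it to about 0.13, and when the tooth has passed it clicks back to 0 behind the tooth's steep face. Turned back, that face bears on the pawl's nose, which gives only about 0.05 mm per newton.
- lock: Green housing of the rim lock on the jig's board, 72 x 38 mm, 22 mm high, at the table's +y side; origin on the board under its middle, its x pointing straight away from the table's axis. It bears the lock lever, and in it slides the brake shoe.
- lock_lever (a joint): Angle (rad) of the rim lock's lever, seen from above: starts at 0 to 0.15 (released), grows anticlockwise to its end stop at 1.31, where the brake shoe grips the drum. It takes about 3 N at the knob, 5 N near the end, and stays where it is left.
- lever_knob (a point): Centre of the red ball, 24 mm across, on an upright 10 mm stem at the end of the lever, 74 mm over the bench; the lever's level arm is 26 mm below it, 47 mm over the bench.
- lever_pivot (a point): On the lever's upright pivot, at the height of the red ball, 80 mm from it, on the jig's +y side.
- driver: Blue and black cordless driver standing on its battery, 120 x 76 mm foot, 205 mm tall; origin under its foot.
- lantern_a: Finished brown bamboo lantern, upright tube 82 mm across, 115 mm tall; origin under its foot.
- lantern_b: Finished greenish bamboo lantern, upright tube 82 mm across, 140 mm tall; origin under its foot.
- tape_roll: Roll of cream masking tape lying flat, 90 mm across, 24 mm high; origin under its centre.
- brush: Dust brush lying on the table, its length along its x; origin under its middle.
- pencil: Red pencil, 128 mm long, 9 mm thick, lying on the far left corner of the jig's board along its x; origin under its middle.
- hex_key: Black L-shaped hex key, 100 mm by 28 mm, 8 mm thick, lying on the far left part of the jig's board; origin under its long leg.

How it is judged:
By the outcome, as a careful person would: the job done as asked, in the order asked, and still so for the second after the job is handed in, with the robot touching nothing.
It also fails if it takes over 72 s, if anything falls off the work surface, if the arm or the gripper's body presses on something with over 40 N, if the wrist force passes 120 N, or if a joint passes its speed limit or range.

ROBOT

A 7-joint arm with a two-finger parallel gripper is mounted at the origin on the work surface. World frame = base frame: x ahead of the robot, y to its left, z up, the work surface at z = 0. Lengths are in m, angles in rad, forces in N, time in s.
With the tool pointing down it reaches from about 0.4 to 0.875 m from the base axis. Payload 6.5 kg.
Tool frame: the origin (TCP) lies midway between the tips of the shut fingers; the grasp point (between the pads) lies 19 mm behind it (env.grip_point_offset is the distance from the TCP to the grasp point, in m); z points along the fingers, y is the direction in which the jaws open and shut (so a half turn about z gives the same grasp; the last joint's range is limited). The gripper opens to 88 mm and grips with 3 to 60 N. Pads are 18 mm wide; open, the fingers measure 123 mm over their backs; the gripper's body (75 mm by 187 mm) begins 45 mm behind the grasp point.
Start: joints at [1.221, 0.536, -0.004, 1.538, 0.003, 1.067, -0.071], TCP at [0.182, -0.624, 0.239] pointing down, gripper open.
Joint ranges: [-2.7, 2.7], [-0.37, 2.16], [-1.27, 1.26], [0.24, 2.4], [-1.31, 4.45], [0.19, 1.91], [-2.76, 2.76]. Speed limits (rad/s): [2.39, 2.39, 3.14, 3.14, 3.14, 3.14, 3.14].

INTERFACE

Orientations are given as a unit quaternion [x, y, z, w].
In Python, from cell import env, capture, order, cut_out gives the robot as it stands.
- The arm moves only by the tool send_rows, never from a script. Its argument "plan" is a list that holds one entry, the list of rows, each a list of 7 numbers: the turn, a rotation vector about the tool's x, y, z in rad, then the shift along the tool's x, y, z in mm, then the opening, from 0 (shut) to 1 (fully open). In form: [[[rx, ry, rz, dx, dy, dz, claw], ...]]. A call has exactly 8 rows; each row is the pose to reach, as a shift and turn from the pose commanded when the call began, along the tool's axes at that moment; what a row does not reach only later rows make up. A row lasts 1/8 s, in which the tool goes at most 62.5 mm and 10.7 degrees, less where a joint would pass 70% of its speed; a pose out of reach is approached as far as the arm can. A call with a gripper value outside its range is refused whole. The fingers move at their own pace and stop on an object; "squeeze" is the grip in N (left out, the last holds). Time passes only in rows, so rows that repeat a pose let the fingers close, or fill a call up. It gives the time, the measured TCP pose, the force and the opening at its end, in the units of the state.
- env.observe(): the state, without advancing time (a new reading comes with each control period).
- capture(name): name is "scene" or "top" or "wrist"; returns a dict with "pixels" (384x512x3 uint8, red, green, blue), "intrinsics" (3x3 intrinsics, pixels), "distortion" ([k1, k2, p1, p2, k3] as OpenCV has them; the pictures are not rectified), "extrinsics" (4x4, takes a point from world to camera coordinates); the wrist camera has in their place "mount" (4x4, takes a point from camera to tool coordinates, whose origin is the TCP and whose axes are the flange's). Camera axes: x right, y down, z forward; pixel columns grow to the right and rows downward; lengths in m; the calibration is good to about 2 mm. A picture is of the moment at which its call begins: read the wrist's pose just before it. There is no depth.
- order.finish_job(): hands the job in, once; it reports no verdict.
Trained networks look in the newest picture that a camera, given by its name, has taken for a name from the list of things; names that differ only in an ending like _2 or _b are one class to them, and where a whole thing is asked for, a point or a joint stands for the part that bears it (a point fixed in the world has none). Each returns a list of dicts, best first, with "conf" (0 to 1); they miss things now and then, are a little off and sometimes report something else, mostly with a low value. They report only what shows in the picture. A call takes as long as a camera call.
- cut_out(query, camera): "mask" (384x512 bool, what is visible of it) and "xy" ([column, row] in pixels, amid what is visible of it).
The state is a dict: "t": time; "q": joint angles; "joint_velocities": joint speeds; "effort": joint torques, N m; "eef_pos": TCP position; "tool_rot": TCP orientation; "ft_force": force on the tool from outside, world axes, zero at the start; "moment": the same for the moment, N m; "gripper_width": opening from 0.0 (shut) to 1.0 (fully open).
Only numpy, scipy, OpenCV 4.12 (cv2) and the standard library are available. Lean on these libraries where they do the work, as an engineer would, in place of code of your own. Each camera call takes 0.05 s, during which the arm holds its last target. There are 200 camera calls.

## Working session

There is one attempt and no reset: what is moved stays moved. The work goes in short steps, Python scripts to look and compute and a tool call to move; the robot and the scene stay as the last step left them, time stands still between calls to the robot, and variables do not carry over. Pictures are saved under pics/ and viewed, about 8 in all and at most 12, crops included, and the job is handed in when it is done.

Besides the shell and the picture viewer there is one more tool, called after "Emit:" by a JSON object that holds its "fn" and its "kwargs", one argument or row to a line. send_rows: Moves the arm, as the interface text tells. Its arguments: {"type":"object","properties":{"plan":{"type":"array"},"squeeze":{"type":"number"}},"required":["plan"]}

```bash
ls; mkdir -p pics; python3 - <<'E'
from cell import env,capture,order,cut_out
import cv2,numpy as np
s=env.observe();print({k:np.round(v,3).tolist() for k,v in s.items()})
ims=[]
for c in("scene","top"):
    d=capture(c);cv2.imwrite(f"pics/{c}0.png",d["pixels"][...,::-1])
    print(c,d["intrinsics"].tolist(),d["distortion"],np.round(d["extrinsics"],4).tolist())
    for n in["jig","lever_knob","red_line","pawl_block","lock","spoke_a","driver","lantern_a","turntable","table_axis","lever_pivot"]:
        try: print(n,[(round(r["conf"],2),np.round(r["xy"]).tolist(),int(r["mask"].sum())) for r in cut_out(n,c)][:4])
        except Exception as e: print(n,e)
E
```

```text
pics
{'t': 0.0, 'q': [1.221, 0.537, -0.004, 1.539, 0.003, 1.067, -0.071], 'joint_velocities': [-0.0, 0.0, 0.002, -0.001, 0.0, 0.001, 0.002], 'effort': [-0.001, -57.099, 0.99, -25.161, -0.056, 0.018, 0.0], 'eef_pos': [0.182, -0.623, 0.238], 'tool_rot': [0.99, 0.141, -0.0, -0.001], 'ft_force': [-0.144, -0.034, 0.612], 'moment': [-0.0, 0.031, 0.012], 'gripper_width': 1.004}
scene [[362.97442141328054, 0.0, 250.47613426361372], [0.0, 362.97442141328054, 190.6484250335989], [0.0, 0.0, 1.0]] [0.00919341 0.         0.         0.         0.        ] [[-0.8054, 0.5925, 0.0159, 0.4046], [0.4554, 0.6357, -0.6233, -0.2402], [-0.3794, -0.4947, -0.7819, 1.6569], [0.0, 0.0, 0.0, 1.0]]
jig [(0.9, [226.0, 193.0], 6787)]
lever_knob [(0.39, [264.0, 206.0], 75)]
red_line [(0.84, [233.0, 177.0], 2387)]
pawl_block [(0.79, [199.0, 189.0], 194), (0.69, [202.0, 213.0], 36)]
lock [(0.86, [264.0, 206.0], 313)]
spoke_a [(0.98, [233.0, 178.0], 2512)]
driver [(0.7, [215.0, 94.0], 984), (0.56, [225.0, 193.0], 7040), (0.46, [234.0, 179.0], 2383), (0.22, [223.0, 224.0], 4)]
lantern_a [(0.97, [376.0, 272.0], 1007), (
[... 426 characters left out ...]
45], [0.0925, 0.0029, -0.9957, 1.6157], [0.0, 0.0, 0.0, 1.0]]
jig [(0.62, [271.0, 176.0], 8550)]
lever_knob [(0.38, [231.0, 201.0], 313)]
red_line [(0.59, [278.0, 190.0], 3056)]
pawl_block [(0.54, [293.0, 155.0], 194), (0.36, [106.0, 225.0], 657)]
lock [(0.67, [234.0, 198.0], 311)]
spoke_a [(0.67, [223.0, 181.0], 124), (0.61, [275.0, 188.0], 3110)]
driver [(0.67, [403.0, 246.0], 1357), (0.64, [112.0, 227.0], 646)]
lantern_a [(0.86, [378.0, 149.0], 721), (0.48, [297.0, 156.0], 151)]
turntable [(0.91, [278.0, 190.0], 2988), (0.49, [269.0, 175.0], 8620)]
table_axis [(0.63, [273.0, 174.0], 8616)]
lever_pivot [(0.68, [280.0, 190.0], 3157), (0.65, [112.0, 225.0], 674), (0.52, [231.0, 199.0], 325)]
```

```bash
python3 - <<'E'
import cv2,numpy as np
a=cv2.imread("pics/top0.png");b=cv2.imread("pics/scene0.png")
cv2.imwrite("pics/top_crop.png",cv2.resize(a[90:270,170:410],(800,600),interpolation=cv2.INTER_CUBIC))
E
```

```text
(no output)
```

View pics/top_crop.png

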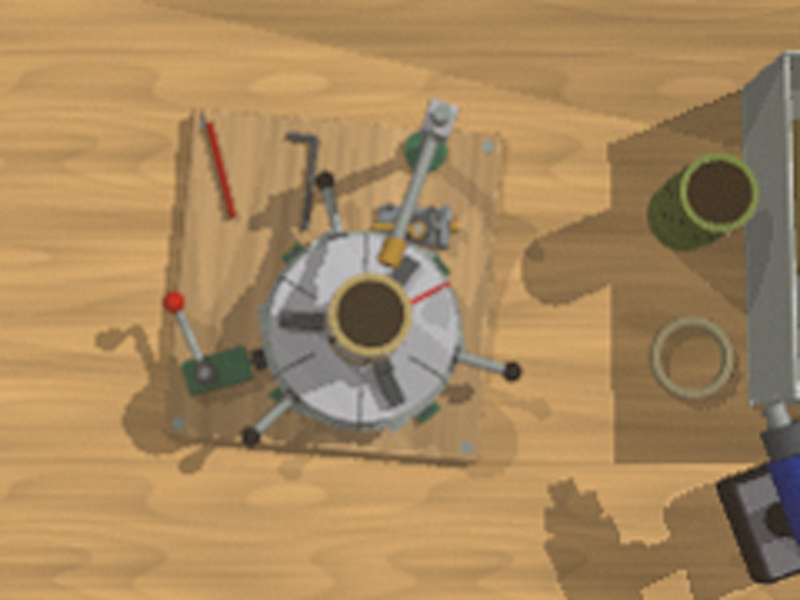

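View pics/scene0.png

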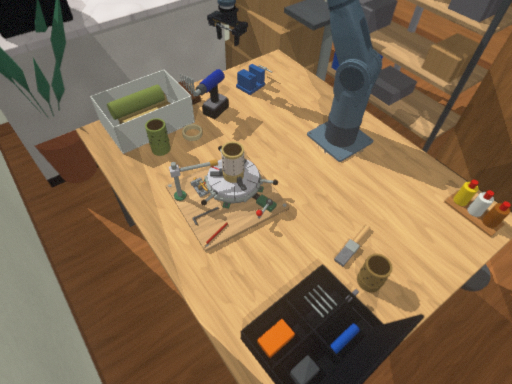

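The top crop (scale 3.33) shows the black balls at (325,180), (512,371) and (251,436). The knob is at (173,301), its pivot at (205,372), and the red line's end at (450,283). Spoke b (lower left) has free space and its path stays clear of the drill guide, so I'll use that one.

```bash
cat > h.py <<'E'
import numpy as np,cv2
from cell import env,capture,order,cut_out
from scipy.optimize import least_squares
from scipy.spatial.transform import Rotation as R
def ray(d,uv,T=None):
    E=d["extrinsics"] if T is None else T
    p=cv2.undistortPoints(np.array([[uv]],float),d["intrinsics"],d["distortion"])[0,0]
    r=E[:3,:3].T@np.array([*p,1]);c=-E[:3,:3].T@E[:3,3];return c,r
def atz(d,uv,z,T=None):
    c,r=ray(d,uv,T);return c+r*(z-c[2])/r[2]
def wristT(d,s):
    W=np.eye(4);W[:3,:3]=R.from_quat(s["tool_rot"]).as_matrix();W[:3,3]=s["eef_pos"]
    return np.linalg.inv(W@d["mount"])
E
python3 - <<'E'
from h import *
d=capture("top")
f=lambda x,y:(x/3.3333+170-.35,y/3.3333+90-.35)
B=[atz(d,f(*p),.066) for p in((325,180),(251,436),(512,371))]
B=np.array(B)
g=lambda v:np.concatenate([B[i,:2]-v[:2]-.176*np.array([np.cos(v[2]+i*2*np.pi/3),np.sin(v[2]+i*2*np.pi/3)]) for i in range(3)])
r=least_squares(g,[.56,-.06,.3]);print(r.x,np.degrees(r.x[2]),np.round(r.fun*1000,1))
k=atz(d,f(173,301),.074);p=atz(d,f(205,372),.05);print("knob",k,"piv",p,np.degrees(np.arctan2(*(k-p)[1::-1])),np.linalg.norm(k-p))
e=atz(d,f(450,283),.076);print("red",e,np.degrees(np.arctan2(e[1]-r.x[1],e[0]-r.x[0])))
for n,uv in dict(guide=(440,118)).items():
    g=atz(d,f(*uv),.195);v=g[:2]-r.x[:2];print(v,np.degrees(np.arctan2(v[1],v[0]))-np.degrees(np.arctan2(-56,208)),np.linalg.norm(v))
w=capture("wrist");print(w["mount"].round(4).tolist())
E
```

```text
[ 0.55760733 -0.04657185  0.24976398] 14.310421738885744 [-10.4  -2.7   7.5  -7.7   2.9  10.4]
knob [0.58465614 0.15558329 0.074     ] piv [0.51086006 0.12193703 0.05      ] 24.509936957277688 0.0845809158920405
red [ 0.60557418 -0.13877402  0.076     ] -62.51494212979797
[ 0.19793922 -0.06965542] -4.3186400938609815 0.20983758443492037
[[-0.0002, -0.9593, -0.2826, 0.0739], [1.0, -0.0004, 0.0005, 0.0003], [-0.0006, -0.2826, 0.9593, -0.1463], [0.0, 0.0, 0.0, 1.0]]
```

Emit:
{"fn": "send_rows", "kwargs": {
  "plan": [
    [[0,0,-0.17,36,-45,-10,0.5],[0,0,-0.34,72,-90,-20,0.5],[0,0,-0.51,108,-135,-30,0.5],[0,0,-0.68,144,-180,-40,0.5],[0,0,-0.85,180,-225,-40,0.5],[0,0,-1.02,216,-270,-40,0.5],[0,0,-1.19,252,-315,-40,0.5],[0,0,-1.36,288,-360,-40,0.5]]
  ]
}}

```text
t: 2.3
eef_pos: [0.3582, -0.1961, 0.2791]
tool_rot: [0.679, 0.734, -0.0, 0.001]
ft_force: [0.2, -0.4, -0.1]
gripper_width: 0.5
```

```bash
cat >> h.py <<'E'
def go(x,y,z,yaw,s=None):
    "delta in tool axes to target, yaw=world angle of tool x (deg)"
    s=s or env.observe();M=R.from_quat(s["tool_rot"]).as_matrix()
    d=M.T@(np.array([x,y,z])-s["eef_pos"])*1000
    Y=np.radians(yaw);G=np.array([[np.cos(Y),np.sin(Y),0],[np.sin(Y),-np.cos(Y),0],[0,0,-1]])
    rv=R.from_matrix(M.T@G).as_rotvec()
    print("t",round(s["t"],2),"pos",np.round(s["eef_pos"],4),"yaw",round(np.degrees(np.arctan2(M[1,0],M[0,0])),2),"F",np.round(s["ft_force"],2),"w",round(float(s["gripper_width"]),2),"rv",rv.round(3),"d",d.round(1))
E
python3 -c "
from h import *
go(.461,.052,.22,134.3);print(env.observe()['q'])"
```

```text
t 2.3 pos [ 0.3582 -0.1961  0.2791] yaw 94.49 F [ 0.22 -0.39 -0.08] w 0.5 rv [ 0.     0.001 -0.695] d [239.4 121.8  58.9]
[ 0.85974713  0.09410431 -0.49269862  2.0635455   0.05364645  0.99464093
  0.41801396]
```

Emit:
{"fn": "send_rows", "kwargs": {
  "plan": [
    [[0,0,-0.14,48,24,8,0.5],[0,0,-0.28,96,48,16,0.5],[0,0,-0.42,144,73,24,0.5],[0,0,-0.56,192,97,40,0.5],[0,0,-0.69,239,122,59,0.5],[0,0,-0.69,239,122,59,0.5],[0,0,-0.69,239,122,59,0.5],[0,0,-0.69,239,122,59,0.5]]
  ]
}}

```text
t: 3.3
eef_pos: [0.4619, 0.0479, 0.2201]
tool_rot: [0.394, 0.919, -0.0, 0.0]
ft_force: [0.1, -1.2, -0.1]
gripper_width: 0.499
```

```bash
python3 - <<'E'
from h import *
go(.461,.052,.05,134.3)
s=env.observe();d=capture("wrist");T=wristT(d,s)
im=d["pixels"][...,::-1].copy()
def pj(P):
    return cv2.projectPoints(np.array([P],float),cv2.Rodrigues(T[:3,:3])[0],T[:3,3],d["intrinsics"],d["distortion"])[0][0,0]
a=np.radians(134.3)
for r in(.1,.138,.166): 
    u=pj([.5576+r*np.cos(a),-.0466+r*np.sin(a),.066]);print(u);cv2.circle(im,tuple(int(v) for v in u),2,(255,0,255),-1)
for P in([.5847,.1556,.074],[.511,.122,.05]):
    u=pj(P);print(u)
cv2.imwrite("pics/w1.png",im);np.savez("w1.npz",T=T,K=d["intrinsics"],D=d["distortion"])
E
```

```text
t 3.3 pos [0.4619 0.0479 0.2201] yaw 133.54 F [ 0.12 -1.19 -0.06] w 0.5 rv [-0.     0.001 -0.013] d [  3.8   2.3 170. ]
[259.74328698 211.69673705]
[259.26304689 171.64714538]
[258.88809376 140.26618546]
[443.38012329 184.81227813]
[350.32278198 150.49993028]
```

View pics/w1.png

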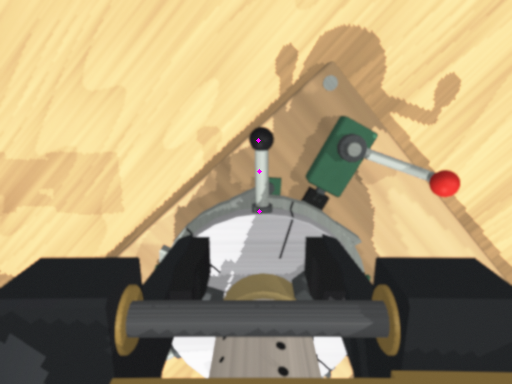

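The wrist view confirms the estimate. Spoke b's ball is at (261,138) against a predicted (259,140), and the knob is at (445,183) against (443,185). I'll descend astride spoke b.

Emit:
{"fn": "send_rows", "kwargs": {
  "plan": [
    [[0,0,-0.013,7,2,25,0.5],[0,0,-0.013,7,2,55,0.5],[0,0,-0.013,7,2,85,0.5],[0,0,-0.013,7,2,115,0.5],[0,0,-0.013,7,2,140,0.5],[0,0,-0.013,7,2,160,0.5],[0,0,-0.013,7,2,172,0.5],[0,0,-0.013,7,2,172,0.3]]
  ]
}}

```text
t: 4.35
eef_pos: [0.4583, 0.0554, 0.0476]
tool_rot: [0.387, 0.922, -0.0, -0.0]
ft_force: [0.3, -0.2, 0.2]
gripper_width: 0.406
```

```bash
python3 - <<'E'
from h import *
cat='''
AX=np.array([.5576,-.0466])
def arc(s0,degs,r=.141,z=.048):
    "rows in tool frame of s0 for yaw list"
    for g in degs:
        a=np.radians(g);M=R.from_quat(s0["tool_rot"]).as_matrix()
        P=np.array([AX[0]+r*np.cos(a),AX[1]+r*np.sin(a),z]);d=M.T@(P-s0["eef_pos"])*1000
        G=np.array([[np.cos(a),np.sin(a),0],[np.sin(a),-np.cos(a),0],[0,0,-1]])
        rv=R.from_matrix(M.T@G).as_rotvec();print(g,[round(v,3) for v in rv]+[round(v,1) for v in d])
'''
open("h.py","a").write(cat)
exec(cat)
go(.461,.052,.048,134.3)
arc(env.observe(),[134.3,137.3,140.3,143.3,146.3,149.3,152.3,155.3,158.3])
E
```

```text
t 4.35 pos [0.4583 0.0554 0.0476] yaw 134.41 F [ 0.34 -0.23  0.25] w 0.41 rv [-0.001 -0.     0.002] d [-4.3 -0.5 -0.4]
134.3 [np.float64(-0.001), np.float64(-0.0), np.float64(0.002), np.float64(-1.3), np.float64(-0.2), np.float64(-0.4)]
137.3 [np.float64(-0.001), np.float64(-0.0), np.float64(-0.05), np.float64(-1.5), np.float64(-7.6), np.float64(-0.4)]
140.3 [np.float64(-0.001), np.float64(-0.0), np.float64(-0.103), np.float64(-2.0), np.float64(-14.9), np.float64(-0.4)]
143.3 [np.float64(-0.001), np.float64(-0.0), np.float64(-0.155), np.float64(-3.0), np.float64(-22.2), np.float64(-0.4)]
146.3 [np.float64(-0.001), np.float64(-0.0), np.float64(-0.207), np.float64(-4.3), np.float64(-29.5), np.float64(-0.4)]
149.3 [np.float64(-0.001), np.float64(-0.0), np.float64(-0.26), np.float64(-6.0), np.float64(-36.7), np.float64(-0.4)]
152.3 [np.float64(-0.001), np.float64(-0.0), np.float64(-0.312), np.float64(-8.1), np.float64(-43.8), np.float64(-0.4)]
155.3 [np.float64(-0.001), np.float64(-0.0), np.float64(-0.365), np.float64(-10.6), np.float64(-50.7), np.float64(-0.4)]
158.3 [np.float64(-0.001), np.float64(-0.0), np.float64(-0.417), np.float64(-13.4), np.float64(-57.6), np.float64(-0.4)]
```

Emit:
{"fn": "send_rows", "kwargs": {
  "plan": [
    [[0,0,-0.01,-1.3,-1.5,0,0.3],[0,0,-0.03,-1.4,-4,0,0.3],[0,0,-0.04,-1.4,-6,0,0.3],[0,0,-0.055,-1.5,-8.5,0,0.3],[0,0,-0.075,-1.7,-11,0,0.3],[0,0,-0.095,-1.9,-14,0,0.3],[0,0,-0.12,-2.4,-17.5,0,0.3],[0,0,-0.148,-3,-21,0,0.3]]
  ]
}}

```text
t: 5.35
eef_pos: [0.4455, 0.039, 0.0478]
tool_rot: [0.317, 0.948, 0.0, 0.0]
ft_force: [1.8, 1.6, 0.2]
gripper_width: 0.303
```

```bash
python3 - <<'E'
from h import *
go(.461,.052,.048,134.3)
s=env.observe();M=R.from_quat(s["tool_rot"]).as_matrix();print("toolF",(M.T@s["ft_force"]).round(2))
y=np.degrees(np.arctan2(M[1,0],M[0,0]))
arc(s,[142.8+2*i for i in range(9)])
E
```

```text
t 5.35 pos [0.4455 0.039  0.0478] yaw 143.06 F [1.82 1.57 0.21] w 0.3 rv [0.    0.    0.153] d [-4.6 19.7 -0.2]
toolF [-0.51  2.35 -0.21]
142.8 [np.float64(0.0), np.float64(0.0), np.float64(0.004), np.float64(-0.0), np.float64(-0.4), np.float64(-0.2)]
144.8 [np.float64(0.0), np.float64(0.0), np.float64(-0.03), np.float64(-0.1), np.float64(-5.3), np.float64(-0.2)]
146.8 [np.float64(0.0), np.float64(0.0), np.float64(-0.065), np.float64(-0.3), np.float64(-10.3), np.float64(-0.3)]
148.8 [np.float64(0.0), np.float64(0.0), np.float64(-0.1), np.float64(-0.7), np.float64(-15.2), np.float64(-0.3)]
150.8 [np.float64(0.0), np.float64(0.0), np.float64(-0.135), np.float64(-1.3), np.float64(-20.0), np.float64(-0.3)]
152.8 [np.float64(0.0), np.float64(0.0), np.float64(-0.17), np.float64(-2.1), np.float64(-24.9), np.float64(-0.3)]
154.8 [np.float64(0.0), np.float64(0.0), np.float64(-0.205), np.float64(-3.0), np.float64(-29.7), np.float64(-0.3)]
156.8 [np.float64(0.0), np.float64(0.0), np.float64(-0.24), np.float64(-4.1), np.float64(-34.5), np.float64(-0.3)]
158.8 [np.float64(0.0), np.float64(0.0), np.float64(-0.275), np.float64(-5.3), np.float64(-39.3), np.float64(-0.3)]
```

Emit:
{"fn": "send_rows", "kwargs": {
  "plan": [
    [[0,0,-0.025,0,-4,0,0.3],[0,0,-0.055,-0.2,-8.5,0,0.3],[0,0,-0.088,-0.5,-13.2,0,0.3],[0,0,-0.121,-1.0,-18,0,0.3],[0,0,-0.155,-1.7,-22.8,0,0.3],[0,0,-0.19,-2.5,-27.6,0,0.3],[0,0,-0.225,-3.6,-32.4,0,0.3],[0,0,-0.26,-4.8,-37,0,0.3]]
  ]
}}

```text
t: 6.35
eef_pos: [0.427, 0.0064, 0.0477]
tool_rot: [0.191, 0.982, 0.0, -0.0]
ft_force: [2.2, 1.2, 1.2]
gripper_width: 0.295
```

```bash
cat >> h.py <<'E'
def rep(degs):
    s=env.observe();M=R.from_quat(s["tool_rot"]).as_matrix()
    p=s["eef_pos"][:2]-AX
    print("t",round(s["t"],2),"yaw",round(np.degrees(np.arctan2(M[1,0],M[0,0])),2),"ang",round(np.degrees(np.arctan2(p[1],p[0]))%360,2),"r",np.hypot(*p).round(4),"z",s["eef_pos"][2].round(4),"toolF",(M.T@s["ft_force"]).round(2))
    y=np.degrees(np.arctan2(M[1,0],M[0,0]))%360
    if degs:
        for g in degs:
            a=np.radians(g);P=np.array([AX[0]+.141*np.cos(a),AX[1]+.141*np.sin(a),.048]);d=M.T@(P-s["eef_pos"])*1000
            print(round(g,1),"rz",round(-np.radians(g-y),3),d.round(1).tolist())
E
python3 -c "
from h import *
rep([156.8+2*i for i in range(9)])"
```

```text
t 6.35 yaw 157.97 ang 157.9 r 0.1409 z 0.0477 toolF [-1.6   1.98 -1.25]
156.8 rz 0.02 [0.1, 2.7, -0.3]
158.8 rz -0.014 [0.1, -2.2, -0.3]
160.8 rz -0.049 [-0.1, -7.1, -0.3]
162.8 rz -0.084 [-0.4, -12.0, -0.3]
164.8 rz -0.119 [-0.9, -16.9, -0.3]
166.8 rz -0.154 [-1.6, -21.8, -0.3]
168.8 rz -0.189 [-2.4, -26.7, -0.3]
170.8 rz -0.224 [-3.4, -31.5, -0.3]
172.8 rz -0.259 [-4.6, -36.3, -0.3]
```

Emit:
{"fn": "send_rows", "kwargs": {
  "plan": [
    [[0,0,-0.035,0,-5,0,0.3],[0,0,-0.067,-0.3,-9.5,0,0.3],[0,0,-0.098,-0.6,-14,0,0.3],[0,0,-0.13,-1.1,-18.5,0,0.3],[0,0,-0.158,-1.7,-22.5,0,0.3],[0,0,-0.185,-2.3,-26,0,0.3],[0,0,-0.2,-2.8,-28.5,0,0.3],[0,0,-0.213,-3.1,-30,0,0.3]]
  ]
}}

```text
t: 7.35
eef_pos: [0.4188, -0.0223, 0.0478]
tool_rot: [0.086, 0.996, 0.0, 0.0]
ft_force: [2.9, 2.8, -0.8]
gripper_width: 0.301
```

```bash
python3 -c "
from h import *
rep([170+i for i in range(9)])"
```

```text
t 7.35 yaw 170.09 ang 170.06 r 0.1409 z 0.0478 toolF [-2.36  3.23  0.79]
170 rz 0.002 [0.1, 0.1, -0.2]
171 rz -0.016 [0.1, -2.3, -0.2]
172 rz -0.033 [0.0, -4.8, -0.2]
173 rz -0.051 [-0.1, -7.2, -0.2]
174 rz -0.068 [-0.2, -9.7, -0.2]
175 rz -0.086 [-0.4, -12.1, -0.2]
176 rz -0.103 [-0.7, -14.6, -0.2]
177 rz -0.121 [-0.9, -17.0, -0.2]
178 rz -0.138 [-1.3, -19.5, -0.2]
```

Emit:
{"fn": "send_rows", "kwargs": {
  "plan": [
    [[0,0,-0.009,0,-1.2,0,0.3],[0,0,-0.018,0,-2.5,0,0.3],[0,0,-0.027,0,-3.8,0,0.3],[0,0,-0.036,0,-5.1,0,0.3],[0,0,-0.045,-0.1,-6.4,0,0.3],[0,0,-0.053,-0.1,-7.5,0,0.3],[0,0,-0.06,-0.2,-8.6,0,0.3],[0,0,-0.068,-0.2,-9.7,0,0.3]]
  ]
}}

```text
t: 8.35
eef_pos: [0.417, -0.032, 0.0476]
tool_rot: [0.053, 0.999, -0.0, -0.0]
ft_force: [1.0, 2.0, 0.6]
gripper_width: 0.3
```

```bash
python3 -c "
from h import *
rep([])
d=capture('top')['pixels'][130:230,225:325,::-1]
cv2.imwrite('pics/t1.png',cv2.resize(d,(600,600),interpolation=cv2.INTER_CUBIC))"
```

```text
t 8.35 yaw 173.97 ang 174.09 r 0.1414 z 0.0476 toolF [-0.81  2.14 -0.56]
```

View pics/t1.png

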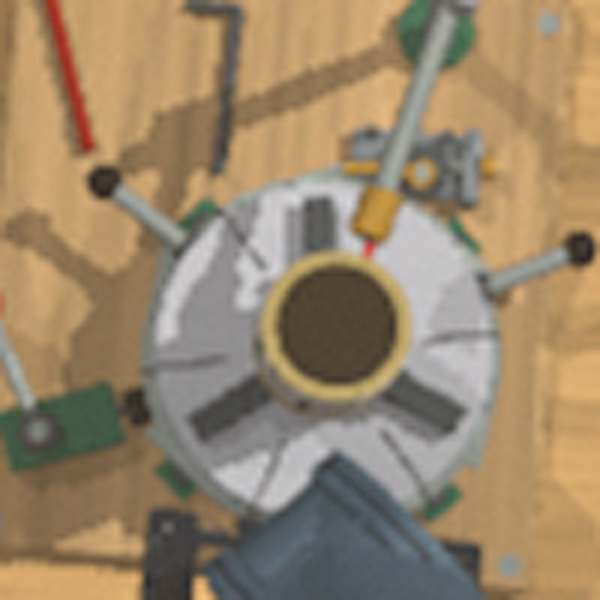

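The red line is under the drill guide's arm at (372,245), close to the pointer. The force dropped from 3.2 to 2.1 N, so the pawl may have clicked. I'll go a little further and check.

Emit:
{"fn": "send_rows", "kwargs": {
  "plan": [
    [[0,0,-0.005,0,-0.8,0,0.3],[0,0,-0.01,0,-1.6,0,0.3],[0,0,-0.015,0,-2.4,0,0.3],[0,0,-0.02,0,-3.2,0,0.3],[0,0,-0.025,0,-4,0,0.3],[0,0,-0.03,0,-4.8,0,0.3],[0,0,-0.035,0,-5.4,0,0.3],[0,0,-0.04,0,-6,0,0.3]]
  ]
}}

```text
t: 9.4
eef_pos: [0.4166, -0.0379, 0.0477]
tool_rot: [0.033, 0.999, 0.0, -0.0]
ft_force: [1.3, 2.6, -0.5]
gripper_width: 0.302
```

```bash
python3 -c "
from h import *
rep([]);capture('wrist');rep([]);capture('wrist');rep([])"
```

```text
t 9.4 yaw 176.25 ang 176.46 r 0.1413 z 0.0477 toolF [-1.11  2.68  0.46]
t 9.45 yaw 176.25 ang 176.5 r 0.1413 z 0.0477 toolF [-0.32  1.86  1.06]
t 9.5 yaw 176.24 ang 176.49 r 0.1413 z 0.0477 toolF [-1.04  1.38  0.94]
```

Emit:
{"fn": "send_rows", "kwargs": {
  "plan": [
    [[0,0,-0.005,0,-0.8,0,0.3],[0,0,-0.01,0,-1.6,0,0.3],[0,0,-0.015,0,-2.4,0,0.3],[0,0,-0.02,0,-3.2,0,0.3],[0,0,-0.025,0,-4,0,0.3],[0,0,-0.03,0,-4.8,0,0.3],[0,0,-0.035,0,-5.6,0,0.3],[0,0,-0.04,0,-6.4,0,0.3]]
  ]
}}

```text
t: 10.5
eef_pos: [0.4162, -0.0442, 0.0477]
tool_rot: [0.013, 1.0, 0.0, 0.0]
ft_force: [1.7, 1.3, -0.8]
gripper_width: 0.299
```

```bash
python3 -c "
from h import *
rep([])
d=capture('scene')['pixels'][150:225,180:280,::-1]
cv2.imwrite('pics/s1.png',cv2.resize(d,(800,600),interpolation=cv2.INTER_CUBIC));rep([])"
```

```text
t 10.5 yaw 178.54 ang 179.04 r 0.1414 z 0.0477 toolF [-1.63  1.38  0.8 ]
t 10.55 yaw 178.54 ang 179.1 r 0.1414 z 0.0477 toolF [-1.18  1.83  0.3 ]
```

View pics/s1.png

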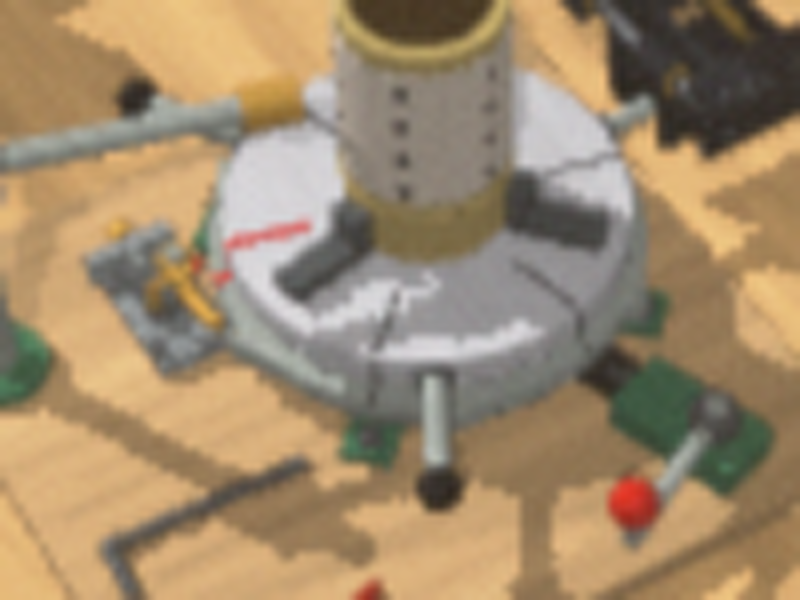

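```bash
python3 -c "
from h import *
d=capture('scene')
f=lambda x,y:(x/8+180-.44,y/8+150-.44)
Y=np.radians(-4.3)
def ang(p):
    v=p[:2]-AX;return np.round([np.degrees(np.arctan2(v[1],v[0])),np.hypot(*v)*1000],1)
for u in((225,246),(308,227)): print('line',ang(atz(d,f(*u),.076)))
for z in(.046,.05,.054,.056):
  print(z,'tip',ang(atz(d,f(220,279),z)),ang(atz(d,f(197,263),z)))
rep([])
im=d['pixels'][165:195,195:225,::-1]
cv2.imwrite('pics/s2.png',cv2.resize(im,(600,600),interpolation=cv2.INTER_NEAREST))
"
```

```text
line [-17.6  98. ]
line [-16.9  57.1]
0.046 tip [-20.8 101.5] [-27.4 111.1]
0.05 tip [-18.9 101.9] [-25.7 111.1]
0.054 tip [-17.1 102.5] [-23.9 111.2]
0.056 tip [-16.1 102.8] [-23.1 111.3]
t 10.6 yaw 178.52 ang 179.09 r 0.1414 z 0.0477 toolF [-1.23  2.51  0.23]
```

View pics/s2.png

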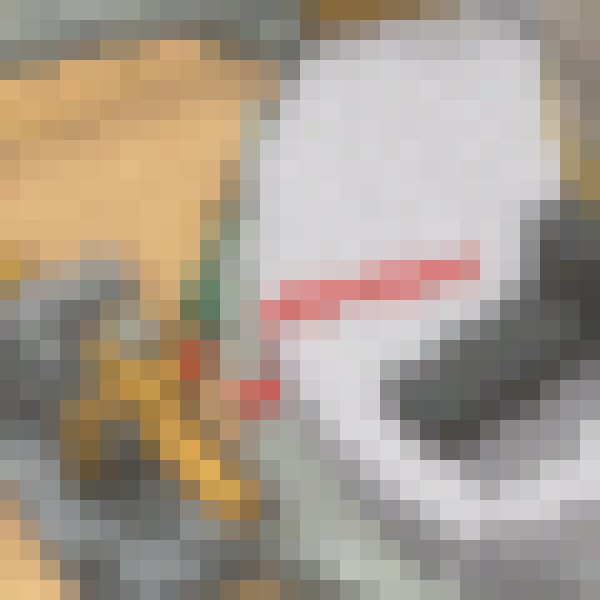

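The line and the red pointer tip at (260,390) now agree to about 1° (−17.3° and −17.1°). I'll go about 3° past for clearance, then feel back.

Emit:
{"fn": "send_rows", "kwargs": {
  "plan": [
    [[0,0,-0.005,0,-1,0,0.3],[0,0,-0.012,0,-2,0,0.3],[0,0,-0.018,0,-3,0,0.3],[0,0,-0.025,0,-4,0,0.3],[0,0,-0.03,0,-5,0,0.3],[0,0,-0.037,0,-6,0,0.3],[0,0,-0.043,0,-7,0,0.3],[0,0,-0.05,0,-8,0,0.3]]
  ]
}}

```text
t: 11.6
eef_pos: [0.416, -0.0523, 0.0477]
tool_rot: [-0.012, 1.0, -0.0, -0.0]
ft_force: [2.1, 2.6, -0.5]
gripper_width: 0.297
```

```bash
python3 -c "
from h import *
rep([])
d=capture('scene')['pixels'][165:205,190:230,::-1]
cv2.imwrite('pics/s3.png',cv2.resize(d,(600,600),interpolation=cv2.INTER_CUBIC));rep([])"
```

```text
t 11.6 yaw -178.59 ang 182.3 r 0.1417 z 0.0477 toolF [-2.15  2.55  0.51]
t 11.65 yaw -178.58 ang 182.36 r 0.1418 z 0.0477 toolF [-1.41  1.49  0.15]
```

View pics/s3.png

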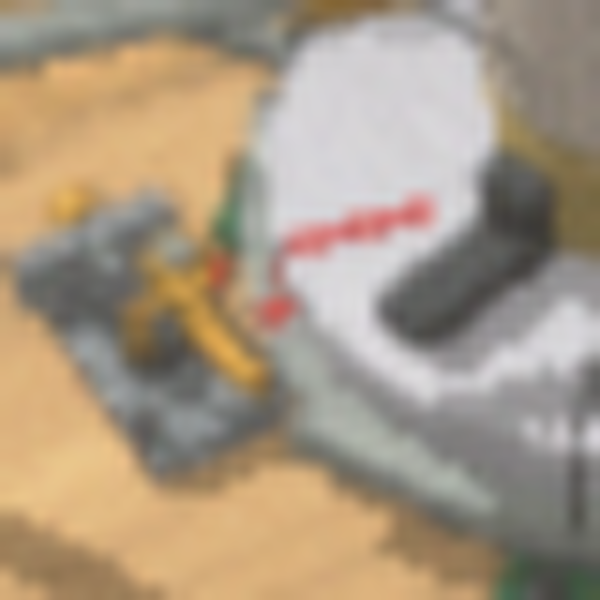

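The blob at (275,310) moves with the line, so it is the line running down the drum. The fixed red tip is at (220,270), about −24°. The line therefore passed it near tool angle 171–172°, which matches the force drop. The pawl has clicked with about 10° to spare, so I'll push back gently.

Emit:
{"fn": "send_rows", "kwargs": {
  "plan": [
    [[0,0,0.02,-0.5,3,0,0.3],[0,0,0.04,-0.6,6,0,0.3],[0,0,0.06,-0.7,9,0,0.3],[0,0,0.075,-0.9,11,0,0.3],[0,0,0.09,-1.1,13,0,0.3],[0,0,0.105,-1.3,15,0,0.3],[0,0,0.118,-1.5,17,0,0.3],[0,0,0.13,-1.8,19,0,0.3]]
  ]
}}

```text
t: 12.65
eef_pos: [0.4171, -0.0334, 0.0477]
tool_rot: [0.053, 0.999, -0.0, -0.0]
ft_force: [-0.2, -1.9, 0.7]
gripper_width: 0.298
```

```bash
python3 -c "
from h import *
rep([174,173,172,171,170,169,168,167,166]);capture('top');rep([])"
```

```text
t 12.65 yaw 173.87 ang 174.63 r 0.1411 z 0.0477 toolF [ 0.04 -1.89 -0.71]
174 rz -0.002 [-0.1, 1.6, -0.3]
173 rz 0.015 [-0.1, 4.0, -0.3]
172 rz 0.033 [-0.2, 6.5, -0.3]
171 rz 0.05 [-0.3, 8.9, -0.4]
170 rz 0.068 [-0.4, 11.4, -0.4]
169 rz 0.085 [-0.6, 13.8, -0.4]
168 rz 0.103 [-0.9, 16.3, -0.4]
167 rz 0.12 [-1.1, 18.7, -0.4]
166 rz 0.137 [-1.5, 21.2, -0.4]
t 12.7 yaw 173.87 ang 174.46 r 0.1411 z 0.0477 toolF [ 0.76 -1.09 -0.78]
```

Emit:
{"fn": "send_rows", "kwargs": {
  "plan": [
    [[0,0,0.002,0,1,0,0.3],[0,0,0.006,0,2,0,0.3],[0,0,0.012,-0.1,3,0,0.3],[0,0,0.018,-0.1,4,0,0.3],[0,0,0.024,-0.1,5,0,0.3],[0,0,0.03,-0.2,6,0,0.3],[0,0,0.036,-0.2,7,0,0.3],[0,0,0.042,-0.3,8,0,0.3]]
  ]
}}

```text
t: 13.7
eef_pos: [0.4183, -0.0252, 0.0477]
tool_rot: [0.074, 0.997, -0.0, -0.0]
ft_force: [-2.3, -1.9, -0.4]
gripper_width: 0.295
```

```bash
python3 -c "
from h import *
rep([]);capture('top');rep([])"
```

```text
t 13.7 yaw 171.51 ang 171.26 r 0.1409 z 0.0477 toolF [ 2.03 -2.27  0.36]
t 13.75 yaw 171.51 ang 171.18 r 0.1408 z 0.0477 toolF [ 1.6  -1.48 -0.4 ]
```

Emit:
{"fn": "send_rows", "kwargs": {
  "plan": [
    [[0,0,0.004,0,0.6,0,0.3],[0,0,0.008,0,1.2,0,0.3],[0,0,0.012,0,1.8,0,0.3],[0,0,0.016,-0.1,2.4,0,0.3],[0,0,0.02,-0.1,3,0,0.3],[0,0,0.024,-0.1,3.6,0,0.3],[0,0,0.028,-0.2,4.2,0,0.3],[0,0,0.032,-0.2,4.8,0,0.3]]
  ]
}}

```text
t: 14.75
eef_pos: [0.4194, -0.0205, 0.0477]
tool_rot: [0.09, 0.996, 0.0, 0.0]
ft_force: [-1.5, -2.6, -0.6]
gripper_width: 0.303
```

```bash
python3 -c "
from h import *
rep([])"
```

```text
t 14.75 yaw 169.68 ang 169.3 r 0.1407 z 0.0477 toolF [ 0.96 -2.84  0.55]
```

Emit:
{"fn": "send_rows", "kwargs": {
  "plan": [
    [[0,0,0.002,0,0.3,0,0.3],[0,0,0.004,0,0.6,0,0.3],[0,0,0.006,0,0.9,0,0.3],[0,0,0.008,0,1.2,0,0.3],[0,0,0.01,0,1.5,0,0.3],[0,0,0.012,0,1.8,0,0.3],[0,0,0.014,0,2.1,0,0.3],[0,0,0.016,0,2.4,0,0.3]]
  ]
}}

```text
t: 15.75
eef_pos: [0.4198, -0.0181, 0.0477]
tool_rot: [0.098, 0.995, -0.0, 0.0]
ft_force: [-1.8, -2.0, -1.3]
gripper_width: 0.298
```

Emit:
{"fn": "send_rows", "kwargs": {
  "plan": [
    [[0,0,0.002,0,0.3,0,0.3],[0,0,0.004,0,0.6,0,0.3],[0,0,0.006,0,0.9,0,0.3],[0,0,0.008,0,1.2,0,0.3],[0,0,0.01,0,1.5,0,0.3],[0,0,0.012,0,1.8,0,0.3],[0,0,0.014,0,2.0,0,0.3],[0,0,0.016,0,2.0,0,0.3]]
  ]
}}

```text
t: 16.75
eef_pos: [0.42, -0.0167, 0.0477]
tool_rot: [0.106, 0.994, -0.0, -0.0]
ft_force: [-2.3, -4.9, -0.3]
gripper_width: 0.301
```

```bash
python3 -c "
from h import *
rep([])"
```

```text
t 16.75 yaw 167.84 ang 167.75 r 0.1408 z 0.0477 toolF [ 1.21 -5.25  0.28]
```

Emit:
{"fn": "send_rows", "kwargs": {
  "plan": [
    [[0,0,0,0,0.1,0,0.3],[0,0,0,0,0.2,0,0.3],[0,0,0,0,0.3,0,0.3],[0,0,0,0,0.4,0,0.3],[0,0,0,0,0.5,0,0.3],[0,0,0,0,0.6,0,0.3],[0,0,0,0,0.6,0,0.3],[0,0,0,0,0.6,0,0.3]]
  ]
}}

```text
t: 17.75
eef_pos: [0.4201, -0.0165, 0.0477]
tool_rot: [0.106, 0.994, -0.001, -0.0]
ft_force: [-2.2, -4.8, 1.2]
gripper_width: 0.302
```

```bash
python3 -c "
from h import *
rep([])"
```

```text
t 17.75 yaw 167.82 ang 167.66 r 0.1408 z 0.0477 toolF [ 1.17 -5.13 -1.21]
```

Emit:
{"fn": "send_rows", "kwargs": {
  "plan": [
    [[0,0,0,0,0.2,0,0.3],[0,0,0,0,0.4,0,0.3],[0,0,0,0,0.5,0,0.3],[0,0,0,0,0.6,0,0.3],[0,0,0,0,0.7,0,0.3],[0,0,0,0,0.8,0,0.3],[0,0,0,0,0.8,0,0.3],[0,0,0,0,0.8,0,0.3]]
  ]
}}

```text
t: 18.75
eef_pos: [0.4201, -0.0163, 0.0476]
tool_rot: [0.106, 0.994, -0.001, -0.0]
ft_force: [-2.0, -6.7, 1.0]
gripper_width: 0.302
```

```bash
python3 -c "
from h import *
rep([]);capture('top');rep([])"
```

```text
t 18.75 yaw 167.8 ang 167.55 r 0.1408 z 0.0476 toolF [ 0.54 -7.02 -0.97]
t 18.8 yaw 167.8 ang 167.56 r 0.1408 z 0.0476 toolF [ 0.71 -7.49 -1.11]
```

It is seated: 7 N, with only 0.2 mm of movement for 0.8 mm commanded. I'll release slowly and rise.

Emit:
{"fn": "send_rows", "kwargs": {
  "plan": [
    [[0,0,0,0,-1,0,0.3],[0,0,0,0,-2,0,0.3],[0,0,0,0,-5,0,0.3],[0,0,0,0.2,-8.5,0,0.3],[0,0,0,0.2,-8.5,0,0.5],[0,0,0,0.2,-8.5,-20,0.5],[0,0,0,0.2,-8.5,-60,0.5],[0,0,0,0.2,-8.5,-105,0.5]]
  ]
}}

```text
t: 19.8
eef_pos: [0.4182, -0.0226, 0.1537]
tool_rot: [0.105, 0.994, 0.0, -0.0]
ft_force: [0.7, -1.7, -1.0]
gripper_width: 0.499
```

```bash
python3 -c "
from h import *
z=np.load('w1.npz');d=dict(intrinsics=z['K'],distortion=z['D'])
k=atz(d,(445,183),.074,z['T']);p=atz(d,(350,150),.052,z['T']);print(k,p,np.degrees(np.arctan2(*(k-p)[1::-1])),np.linalg.norm((k-p)[:2]))
go(k[0],k[1],.15,114)
print(env.observe()['q'])
d=capture('scene')['pixels'][165:205,190:230,::-1]
cv2.imwrite('pics/s4.png',cv2.resize(d,(600,600),interpolation=cv2.INTER_CUBIC))"
```

```text
[0.58439871 0.15756855 0.074     ] [0.50982354 0.12197192 0.052     ] 25.516333939078145 0.08263519758805836
t 19.8 pos [ 0.4182 -0.0226  0.1537] yaw 167.91 F [ 0.71 -1.72 -0.97] w 0.5 rv [ 0.    -0.001  0.941] d [-124.8  211.     3.7]
[ 0.70126701  0.42397527 -0.89120418  2.15353455  0.47550702  0.77087024
  0.86150896]
```

View pics/s4.png

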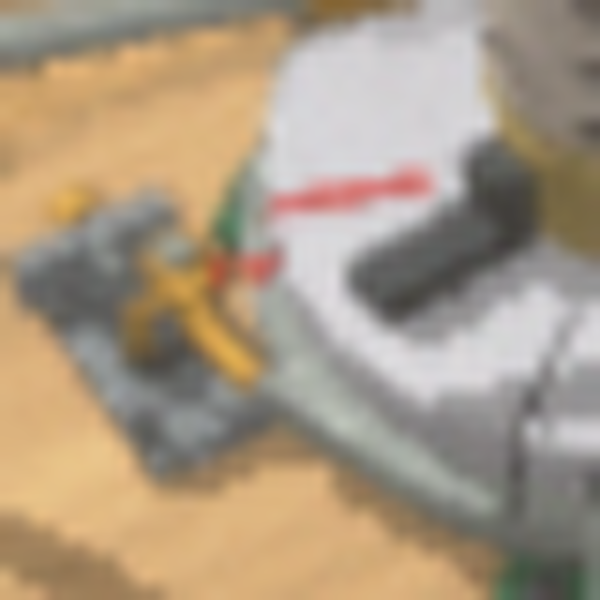

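The pointer tip at (215,268) now lines up with the red line running down the drum at (265,263). Next is the lever: rise above the blank, then cross over.

Emit:
{"fn": "send_rows", "kwargs": {
  "plan": [
    [[0,0,0.1,0,0,-50,0.8],[0,0,0.28,-18,30,-55,0.8],[0,0,0.46,-36,60,-55,0.8],[0,0,0.64,-54,90,-55,0.8],[0,0,0.82,-72,120,-55,0.8],[0,0,1.0,-90,150,-55,0.8],[0,0,1.18,-108,180,-55,0.8],[0,0,1.36,-125,211,-55,0.8]]
  ]
}}

```text
t: 20.85
eef_pos: [0.5858, 0.158, 0.2075]
tool_rot: [0.709, 0.705, 0.0, 0.0]
ft_force: [-0.2, -0.2, 0.3]
gripper_width: 0.801
```

```bash
python3 -c "
from h import *
go(.5844,.1576,.064,25.5);print(env.observe()['q'])"
```

```text
t 20.85 pos [0.5858 0.158  0.2075] yaw 89.61 F [-0.18 -0.24  0.35] w 0.8 rv [ 0.    -0.     1.119] d [ -0.4  -1.4 143.5]
[ 0.07298864  0.56429419 -0.57570594  1.66101097  0.3486391   1.02032148
 -0.62321221]
```

Emit:
{"fn": "send_rows", "kwargs": {
  "plan": [
    [[0,0,0.17,0,-1,10,0.8],[0,0,0.34,0,-1,20,0.8],[0,0,0.51,0,-1,30,0.8],[0,0,0.68,0,-1,40,0.8],[0,0,0.85,0,-1,50,0.8],[0,0,1.02,0,-1,60,0.8],[0,0,1.12,0,-1,65,0.8],[0,0,1.12,0,-1,65,0.8]]
  ]
}}

```text
t: 21.85
eef_pos: [0.5837, 0.1572, 0.1423]
tool_rot: [0.975, 0.224, -0.0, 0.0]
ft_force: [0.0, -1.0, -0.3]
gripper_width: 0.803
```

Emit:
{"fn": "send_rows", "kwargs": {
  "plan": [
    [[0,0,0,0,0,15,0.8],[0,0,0,0,0,30,0.8],[0,0,0,0,0,45,0.8],[0,0,0,0,0,58,0.8],[0,0,0,0,0,68,0.8],[0,0,0,0,0,76,0.8],[0,0,0,0,0,79,0.8],[0,0,0,0,0,79,0.8]]
  ]
}}

```text
t: 22.85
eef_pos: [0.5841, 0.157, 0.0637]
tool_rot: [0.975, 0.223, 0.0, 0.0]
ft_force: [-0.2, -0.2, -0.4]
gripper_width: 0.799
```

```bash
cat >> h.py <<'E'
PV=np.array([.5115,.1215])
def lev(degs,r=.081,z=.064):
    s=env.observe();M=R.from_quat(s["tool_rot"]).as_matrix();p=s["eef_pos"][:2]-PV
    y=np.degrees(np.arctan2(M[1,0],M[0,0]))
    print("t",round(s["t"],2),"yaw",round(y,2),"ang",round(np.degrees(np.arctan2(p[1],p[0])),2),"r",np.hypot(*p).round(4),"pos",s["eef_pos"].round(4),"toolF",(M.T@s["ft_force"]).round(2))
    for g in degs:
        a=np.radians(g);P=np.array([PV[0]+r*np.cos(a),PV[1]+r*np.sin(a),z]);d=M.T@(P-s["eef_pos"])*1000
        print(round(g,1),"rz",round(-np.radians(g-y),3),d.round(1).tolist())
E
python3 -c "
from h import *
lev([25+5*i for i in range(9)])"
```

```text
t 22.85 yaw 25.78 ang 26.04 r 0.0808 pos [0.5841 0.157  0.0637] toolF [-0.29  0.05  0.4 ]
25 rz 0.014 [0.2, 1.5, -0.3]
30 rz -0.074 [-0.0, -5.6, -0.3]
35 rz -0.161 [-0.8, -12.6, -0.3]
40 rz -0.248 [-2.3, -19.5, -0.3]
45 rz -0.335 [-4.3, -26.3, -0.3]
50 rz -0.423 [-6.9, -32.9, -0.3]
55 rz -0.51 [-10.1, -39.2, -0.3]
60 rz -0.597 [-13.8, -45.2, -0.3]
65 rz -0.685 [-18.0, -50.9, -0.3]
```

Emit:
{"fn": "send_rows", "kwargs": {
  "plan": [
    [[0,0,0,0,0,0,0.5],[0,0,-0.035,0,-2.5,0,0.5],[0,0,-0.074,0,-5.6,0,0.5],[0,0,-0.11,-0.4,-8.5,0,0.5],[0,0,-0.15,-0.7,-11.5,0,0.5],[0,0,-0.195,-1.4,-15.3,0,0.5],[0,0,-0.248,-2.3,-19.5,0,0.5],[0,0,-0.3,-3.4,-23.5,0,0.5]]
  ]
}}

```text
t: 23.85
eef_pos: [0.5711, 0.1767, 0.0638]
tool_rot: [0.93, 0.368, 0.0, 0.0]
ft_force: [3.3, -0.9, -1.0]
gripper_width: 0.499
```

```bash
python3 -c "
from h import *
lev([43+3*i for i in range(9)])"
```

```text
t 23.85 yaw 43.15 ang 42.78 r 0.0812 pos [0.5711 0.1767 0.0638] toolF [1.79 2.87 1.04]
43 rz 0.003 [-0.2, -0.3, -0.2]
46 rz -0.05 [-0.3, -4.5, -0.2]
49 rz -0.102 [-0.6, -8.8, -0.2]
52 rz -0.154 [-1.2, -13.0, -0.2]
55 rz -0.207 [-1.9, -17.2, -0.2]
58 rz -0.259 [-2.9, -21.3, -0.2]
61 rz -0.312 [-4.1, -25.3, -0.2]
64 rz -0.364 [-5.5, -29.4, -0.2]
67 rz -0.416 [-7.1, -33.3, -0.2]
```

Emit:
{"fn": "send_rows", "kwargs": {
  "plan": [
    [[0,0,-0.05,-0.3,-4.5,0,0.5],[0,0,-0.102,-0.6,-8.8,0,0.5],[0,0,-0.154,-1.2,-13,0,0.5],[0,0,-0.207,-1.9,-17.2,0,0.5],[0,0,-0.259,-2.9,-21.3,0,0.5],[0,0,-0.312,-4.1,-25.3,0,0.5],[0,0,-0.364,-5.5,-29.4,0,0.5],[0,0,-0.416,-7.1,-33.3,0,0.5]]
  ]
}}

```text
t: 24.85
eef_pos: [0.5432, 0.1974, 0.0641]
tool_rot: [0.834, 0.552, 0.001, -0.0]
ft_force: [5.4, 0.9, -1.4]
gripper_width: 0.5
```

```bash
python3 -c "
from h import *
lev([67+2.5*i for i in range(9)])"
```

```text
t 24.85 yaw 67.03 ang 67.31 r 0.0823 pos [0.5432 0.1974 0.0641] toolF [2.93 4.61 1.43]
67.0 rz 0.001 [-1.3, 0.4, 0.1]
69.5 rz -0.043 [-1.3, -3.1, 0.1]
72.0 rz -0.087 [-1.6, -6.6, 0.1]
74.5 rz -0.13 [-1.9, -10.1, 0.1]
77.0 rz -0.174 [-2.5, -13.6, 0.1]
79.5 rz -0.218 [-3.2, -17.1, 0.1]
82.0 rz -0.261 [-4.0, -20.5, 0.1]
84.5 rz -0.305 [-5.0, -23.9, 0.1]
87.0 rz -0.349 [-6.1, -27.3, 0.1]
```

Emit:
{"fn": "send_rows", "kwargs": {
  "plan": [
    [[0,0,-0.043,-0.5,-3.1,0,0.5],[0,0,-0.087,-0.9,-6.6,0,0.5],[0,0,-0.13,-1.3,-10.1,0,0.5],[0,0,-0.174,-1.9,-13.6,0,0.5],[0,0,-0.218,-2.6,-17.1,0,0.5],[0,0,-0.261,-3.4,-20.5,0,0.5],[0,0,-0.305,-4.4,-23.9,0,0.5],[0,0,-0.349,-5.5,-27.3,0,0.5]]
  ]
}}

```text
t: 25.85
eef_pos: [0.5161, 0.2038, 0.0643]
tool_rot: [0.725, 0.689, 0.002, -0.0]
ft_force: [5.9, 3.4, -2.7]
gripper_width: 0.496
```

```bash
python3 -c "
from h import *
lev([87+1*i for i in range(15)])"
```

```text
t 25.85 yaw 87.03 ang 86.8 r 0.0825 pos [0.5161 0.2038 0.0643] toolF [3.66 5.68 2.77]
87 rz 0.001 [-1.5, -0.3, 0.3]
88 rz -0.017 [-1.5, -1.7, 0.3]
89 rz -0.034 [-1.5, -3.1, 0.3]
90 rz -0.052 [-1.6, -4.5, 0.3]
91 rz -0.069 [-1.7, -5.9, 0.3]
92 rz -0.087 [-1.8, -7.4, 0.3]
93 rz -0.104 [-1.9, -8.8, 0.3]
94 rz -0.122 [-2.1, -10.2, 0.3]
95 rz -0.139 [-2.3, -11.6, 0.3]
96 rz -0.157 [-2.5, -13.0, 0.3]
97 rz -0.174 [-2.7, -14.4, 0.3]
98 rz -0.191 [-2.9, -15.7, 0.3]
99 rz -0.209 [-3.2, -17.1, 0.3]
100 rz -0.226 [-3.5, -18.5, 0.3]
101 rz -0.244 [-3.9, -19.9, 0.3]
```

Emit:
{"fn": "send_rows", "kwargs": {
  "plan": [
    [[0,0,-0.02,0.8,-1.7,0,0.5],[0,0,-0.04,1,-3.3,0,0.5],[0,0,-0.06,1,-4.9,0,0.5],[0,0,-0.08,0.9,-6.5,0,0.5],[0,0,-0.1,0.8,-8.1,0,0.5],[0,0,-0.12,0.6,-9.7,0,0.5],[0,0,-0.14,0.4,-11.3,0,0.5],[0,0,-0.157,0.2,-12.8,0,0.5]]
  ]
}}

```text
t: 26.85
eef_pos: [0.5033, 0.204, 0.0642]
tool_rot: [0.67, 0.743, 0.001, -0.0]
ft_force: [4.7, 2.9, 0.5]
gripper_width: 0.504
```

```bash
python3 -c "
from h import *
lev([96+1*i for i in range(9)],r=.083)"
```

```text
t 26.85 yaw 95.92 ang 95.69 r 0.0829 pos [0.5033 0.204  0.0642] toolF [ 2.39  5.   -0.53]
96 rz -0.001 [0.1, -0.4, 0.2]
97 rz -0.019 [0.1, -1.9, 0.2]
98 rz -0.036 [0.1, -3.3, 0.2]
99 rz -0.054 [-0.0, -4.8, 0.2]
100 rz -0.071 [-0.1, -6.2, 0.2]
101 rz -0.089 [-0.2, -7.7, 0.2]
102 rz -0.106 [-0.3, -9.1, 0.2]
103 rz -0.124 [-0.5, -10.6, 0.2]
104 rz -0.141 [-0.7, -12.0, 0.2]
```

Slower now, feeling for the stop.

Emit:
{"fn": "send_rows", "kwargs": {
  "plan": [
    [[0,0,-0.007,0.3,-0.6,0,0.5],[0,0,-0.014,0.5,-1.2,0,0.5],[0,0,-0.021,0.5,-1.8,0,0.5],[0,0,-0.028,0.5,-2.4,0,0.5],[0,0,-0.035,0.5,-3,0,0.5],[0,0,-0.042,0.5,-3.6,0,0.5],[0,0,-0.049,0.5,-4.2,0,0.5],[0,0,-0.056,0.5,-4.8,0,0.5]]
  ]
}}

```text
t: 27.85
eef_pos: [0.4984, 0.2037, 0.0642]
tool_rot: [0.649, 0.761, 0.001, 0.0]
ft_force: [4.1, 3.1, 2.1]
gripper_width: 0.499
```

```bash
python3 -c "
from h import *
lev([])"
```

```text
t 27.85 yaw 99.08 ang 99.04 r 0.0832 pos [0.4984 0.2037 0.0642] toolF [ 2.4   4.51 -2.1 ]
```

Emit:
{"fn": "send_rows", "kwargs": {
  "plan": [
    [[0,0,-0.005,0.1,-0.4,0,0.5],[0,0,-0.01,0.2,-0.8,0,0.5],[0,0,-0.015,0.2,-1.2,0,0.5],[0,0,-0.02,0.2,-1.6,0,0.5],[0,0,-0.025,0.2,-2,0,0.5],[0,0,-0.03,0.2,-2.4,0,0.5],[0,0,-0.034,0.2,-2.8,0,0.5],[0,0,-0.038,0.2,-3.2,0,0.5]]
  ]
}}

```text
t: 28.85
eef_pos: [0.4982, 0.2029, 0.0644]
tool_rot: [0.635, 0.773, 0.003, 0.001]
ft_force: [14.2, 2.1, -5.5]
gripper_width: 0.503
```

```bash
python3 -c "
from h import *
lev([])"
```

```text
t 28.85 yaw 101.17 ang 99.28 r 0.0825 pos [0.4982 0.2029 0.0644] toolF [-0.7  14.33  5.58]
```

The force jumped to about 14 N with no movement, so this is the stop. I'll back off at once and rise.

Emit:
{"fn": "send_rows", "kwargs": {
  "plan": [
    [[0,0,0,0,3,0,0.5],[0,0,0,0,8,0,0.6],[0,0,0,0,12,0,0.8],[0,0,0,0,12,0,0.8],[0,0,0,0,12,-20,0.8],[0,0,0,0,12,-60,0.8],[0,0,0,0,12,-110,0.8],[0,0,0,0,12,-160,0.8]]
  ]
}}

```text
t: 29.85
eef_pos: [0.506, 0.2049, 0.2264]
tool_rot: [0.635, 0.773, 0.0, 0.0]
ft_force: [1.0, -0.2, 1.5]
gripper_width: 0.803
```

```bash
python3 -c "
from h import *
lev([])
s=capture('scene')['pixels'][...,::-1]
a=cv2.resize(s[165:205,190:230],(400,400),interpolation=cv2.INTER_CUBIC);b=cv2.resize(s[175:215,240:280],(400,400),interpolation=cv2.INTER_CUBIC)
cv2.imwrite('pics/s5.png',np.hstack([a,b]))"
```

```text
t 29.85 yaw 101.22 ang 93.76 r 0.0836 pos [0.506  0.2049 0.2264] toolF [-0.36  0.92 -1.49]
```

View pics/s5.png

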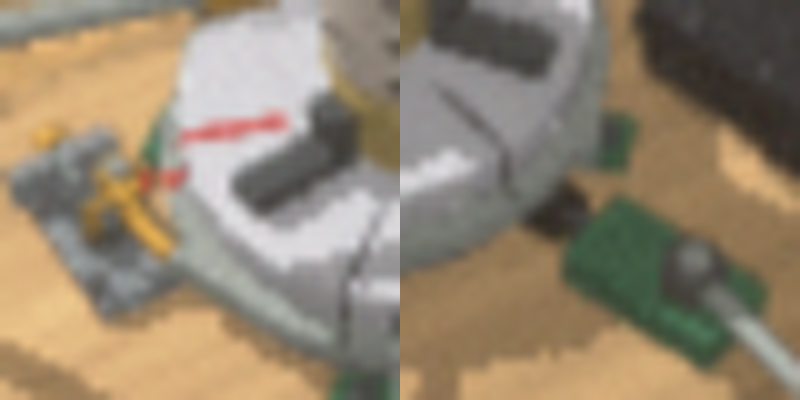

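The line still meets the pointer tip, the brake shoe is against the drum and the lever is fully over. I'm handing in.

```bash
python3 -c "
from h import *
print(order.finish_job())"
```

```text
the job is handed in; nothing more can be done
None
```

The bamboo blank is on its next row, bearing on the pawl, and the table is locked. The job was handed in after about 30 s on the robot's clock.

- **Indexing:** I pushed spoke b anticlockwise with 2–3 N. The pawl seems to have clicked in at about 171–172° tool angle. The evidence was a force drop there, from 3.2 to 2.1 N, which is barely above the noise. In the picture the red line also passed the pointer tip near that angle. I first mistook a red mark on the drum for the pointer tip, so the table went about 10° past the click, more than the "little room" asked for.
- **Seating:** I pushed the spoke back gently until it stopped against the pawl, at about 7 N. At the end it gave only 0.2 mm for 0.8 mm commanded. After I let go, the red line met the pointer tip in the picture.
- **Locking:** I swung the lever at 3–6 N until it stopped dead, then backed off at once and rose clear.
- **Force limit:** The last reading at the lever stop was 14.3 N along the push. With the vertical part included it comes to about 15.4 N, slightly over the 15 N limit.
- **Last checks:** The final picture shows the red line still at the pointer and the brake shoe on the drum, and the arm was clear of the jig. I took the lever to be on its stop from the force jump and did not measure its angle. I took no last picture of the other things on the bench, but apart from the stop I felt only the light loads of pushing the spoke and the lever.

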